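# Set up a fossil for its record photograph

### The arm

A 6-joint arm with a two-finger parallel gripper is mounted at the origin on the work surface. World frame = base frame: x ahead of the robot, y to its left, z up, the work surface at z = 0. Lengths are in m, angles in rad, forces in N, time in s.
With the tool pointing down it reaches from about 0.275 to 0.825 m from the base axis. Payload 5.2 kg.
Tool frame: the origin (TCP) lies between the finger pads; the fingertips stand 17 mm ahead of it and the grasp point (between the pads) lies 2 mm behind it (nose_length is the distance from the TCP to the fingertips, in m); z points along the fingers, y is the direction in which the jaws open and shut (so a half turn about z gives the same grasp; the last joint's range is limited). The gripper opens to 93 mm and grips with 3 to 60 N. Pads are 15 mm wide; open, the fingers measure 128 mm over their backs; the gripper's body (75 mm by 188 mm) begins 65 mm behind the grasp point.
Start: joints at [-1.33, 0.259, 1.535, -0, 1.348, -0.203], TCP at [0.236, -0.497, 0.236] pointing down, gripper open.
Joint ranges: [-3.14, 3.14], [-0.91, 2.08], [0.19, 2.58], [-1.22, 4.36], [0.22, 2.71], [-3.12, 3.12]. Speed limits (rad/s): [2.57, 2.57, 3.14, 3.14, 3.14, 3.14].

### API

Orientations are given as a 3x3 rotation matrix whose columns are the frame's x, y, z axes.
In Python, from rig import reach, servo_line, move_joints, gripper_to, wait, inverse_kinematics, read_state, get_image, camera_info, IKError, sign_off, nose_length gives the robot as it stands. Calls block until the motion is done:
- reach(position, orientation): joint-space move of the TCP to a pose.
- servo_line(position, velocity=0.15, orientation=None): straight line of the TCP; orientation=None keeps the orientation; velocity is the mean speed in m/s.
- move_joints(angles): joint-space move.
- gripper_to(opening): finger opening in m; the grip force is fixed at half the most; returns when the fingers have stopped.
- wait(seconds).
- inverse_kinematics(position, orientation): joint angles nearest the present ones, or None.
- read_state(): the state.
- get_image(name): name is "side" or "top"; returns the picture (400x640x3 uint8, red, green, blue); there is no depth.
- camera_info(name): a dict with "fx", "fy", "cx", "cy" (pixels), "rvec" (rotation vector, rad) and "tvec" (3), from world to camera coordinates, as OpenCV has them. Camera axes: x right, y down, z forward; pixel columns grow to the right and rows downward; lengths in m; the calibration is good to about 2 mm. A picture is of the moment at which its call begins. camera_info takes no time and is no camera call.
A pose or a line that the arm cannot do raises IKError and nothing moves.
- sign_off(): hands the job in, once; it reports no verdict.
The state is a dict: "t": time; "q": joint angles; "qvel": joint speeds; "effort": joint torques, N m; "tool_pos": TCP position; "ee_rot": TCP orientation; "force": force on the tool from outside, world axes, zero at the start; "wrist_torque": the same for the moment, N m; "finger_gap": finger opening in m.
Only numpy, scipy, OpenCV 4.12 (cv2) and the standard library are available. Lean on these libraries where they do the work, as an engineer would, in place of code of your own. Each camera call takes 0.05 s, during which the arm holds its last target.

### The job

Get the ammonite ready for its record photograph: slide the round fossil across the bench, without lifting it, until it lies wholly on the round photo mat. Then take the yellow tab of the spring-return scale bar, pull the bar out until its pointer is beside the red mark, and keep holding it there: finish with the gripper still holding the tab, because the bar springs back if let go. Do not disturb the bone, the glove box or the tray with the tooth.

Things in the scene. Friction and masses are not known exactly. Their poses are not given: they have to be found in the camera images.
- ammonite: Loose round flat brown stone disc with an ammonite spiral on top: 110 mm diameter, 22 mm thick plus up to 4 mm of relief, about 0.3 to 0.55 kg, too wide to grip across. Origin at the centre of its underside; z up. It lies on the bench and slides when pushed at its edge.
- photo_mat: Round blue mat with a white rim, 160 mm diameter, flush with the bench (under 1 mm, no step). Fixed. Origin at its centre, z up.
- scale_base: Fixed scale unit: aluminium base plate 370 x 100 x 6 mm (its own x from -160 to +210 mm, y +-50 mm) with a grey spring housing on it (x from +60 to +210 mm, y +-32 mm, top at z 50 mm). Origin on the underside, below where the tab stands at rest. The bar comes out along the unit's own -x axis, roughly towards the robot.
- scale_bar (a joint): How far the scale bar is pulled out of the housing, in m: 0 at rest, 0.13 at its end stop. The spring pulls it back with about 4 N at 0, rising to about 10 N at 0.13; it does not stay where it is left.
- tab_grip (a point): Middle of the upper part of the yellow upright tab at the front end of the scale bar, 45 mm above the bench. Tab: 14 mm thick along the pull direction, 36 mm wide across it, from z 10 to z 60 mm. At rest 53 mm are free between it and the housing; the bar behind it is 28 mm wide and tops out at z 16.5 mm. Its axes are parallel to the unit's: pulling is along its -x.
- pointer (a point): Tip of the small black pointer that sticks out of the tab's foot to the unit's +y side, 31 mm from the bar's middle line, in the mid-plane of the tab's thickness, 11.5 mm above the bench; it moves with the tab.
- red_mark: Red block on the base plate beside the path of the pointer, 16 mm long along the pull direction, 17 mm wide, 4 mm high, its top 10 mm above the bench. Fixed; 50 to 110 mm out from the pointer's rest place. Origin at the centre of its underside, axes parallel to the unit's. The bar is right when the pointer's tip is beside the block, between its two ends.
- bone: Bystander: pale fossil bone on two white foam blocks, lying on the bench beyond the work, about 70 x 150 x 54 mm. Origin at the centre of its underside.
- glove_box: Bystander: cardboard glove box with a violet band, 200 x 120 x 65 mm, to the right of the scale unit. Origin at the centre of its underside.
- tooth_tray: Bystander: small open card tray with a fossil tooth, 70 x 90 x 25 mm, on the robot's right, between it and the scale unit. Origin at the centre of its underside.

How it is judged:
On the way, in this order (a step that is already met when the one before it is completed fails the run):
1. the ammonite lies at rest wholly on the photo mat, the scale bar still in (horizontal distance between ammonite and photo_mat below 0.026 m and linear speed of ammonite below 0.02 m/s and value of joint scale_bar below 0.02 m), for 0.2 s.
2. the scale bar is pulled out with its pointer beside the red mark, held by the gripper (x of pointer in the frame of red_mark between -0.008 and 0.008 m and contact force between the fingers and scale_bar above 1.5 N), for 0.3 s.
At the end, for the whole second after the job is handed in: The gripper's fingers still hold the scale bar (over 1.5 N of contact, the ammonite not propping it), which stands still with the pointer within 8 mm either way of the middle of the red mark, so beside the 16 mm block; the ammonite lies flat and still, wholly on the mat (centres within 26 mm) (all of step 2 and value of joint scale_bar above 0.035 m and velocity of joint scale_bar between -0.02 and 0.02 m/s and contact force between ammonite and scale_bar below 0.2 N and horizontal distance between ammonite and photo_mat below 0.026 m and height (world z) of ammonite below 0.005 m and angle between ammonite's own z axis and vertical below 0.1 rad and linear speed of ammonite below 0.02 m/s); the arm keeps its last pose, push and grip.
It fails at once if the ammonite is lifted or tipped instead of slid (height (world z) of ammonite above 0.015 m or angle between ammonite's own z axis and vertical above 0.35 rad).
It fails at once if the bone, the glove box or the tooth tray is moved more than 20 mm (distance of any of bone, glove_box, tooth_tray from where it was at the start of the episode above 0.02 m).
It also fails if it takes over 48 s, if anything falls off the work surface, if the arm or the gripper's body presses on something with over 40 N, if the wrist force passes 120 N, or if a joint passes its speed limit or range.

## Working session

There is one attempt and no reset: what is moved stays moved. The work goes in short steps, each a Python script; the robot and the scene stay as the last script left them, time stands still between calls to the robot, and variables do not carry over. Pictures are saved under pics/ and viewed, and the job is handed in when it is done.

```bash
mkdir -p pics; ls
python3 - <<'E'
from rig import *
import cv2
for n in ("top","side"):
    im=get_image(n); cv2.imwrite(f"pics/{n}0.png",im[:,:,::-1]); c=camera_info(n); print(n,c)
s=read_state(); print(s['t'],s['tool_pos'],s['ee_rot'],s['finger_gap'],nose_length)
E
```

```text
pics
top {'fx': 395.2168381749132, 'fy': 395.2168381749132, 'cx': 322.3319823332466, 'cy': 200.4147119321602, 'rvec': array([ 2.15648112, -2.17703344,  0.13730068]), 'tvec': array([-0.07556735,  0.57950067,  0.86953637])}
side {'fx': 514.8037738135656, 'fy': 514.8037738135656, 'cx': 320.93923415372126, 'cy': 191.65074787218475, 'rvec': array([ 0.16250762, -2.83044964,  1.29042893]), 'tvec': array([0.55206813, 0.14370319, 1.19786495])}
0.1 [ 0.23607272 -0.49627286  0.23492589] [[ 9.03120073e-01  4.29387906e-01 -3.98660507e-04]
 [ 4.29387987e-01 -9.03118818e-01  1.53542794e-03]
 [ 2.99256381e-04 -1.55785582e-03 -9.99998742e-01]] 0.09297723468009407 0.017
```

View pics/top0.png

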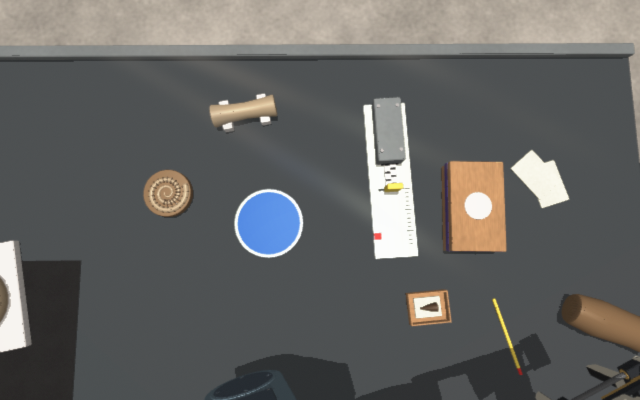

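View pics/side0.png

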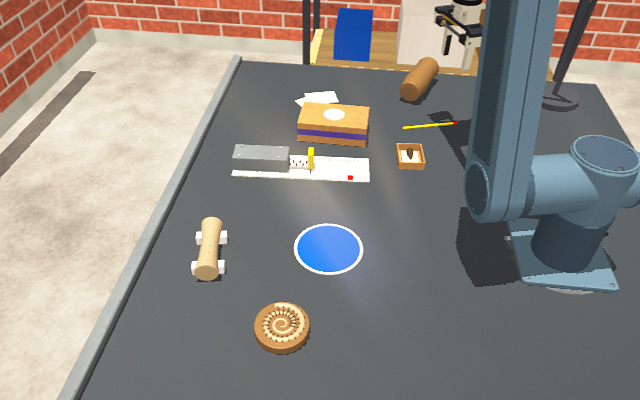

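The top view shows the ammonite at about (167,193), the mat at (269,223), the tab at (395,186), the pointer tip near (380,189) and the red mark at (378,236). I'll enlarge this to measure.

```bash
cat > h.py <<'E'
from rig import *
import cv2, numpy as np
def cam(n):
    c=camera_info(n); R,_=cv2.Rodrigues(c['rvec']); return c,R,np.array(c['tvec'])
def ray(n,u,v,z):
    c,R,t=cam(n); d=R.T@np.array([(u-c['cx'])/c['fx'],(v-c['cy'])/c['fy'],1]); o=-R.T@t
    return o+d*(z-o[2])/d[2]
def proj(n,p):
    c,R,t=cam(n); q=R@np.array(p)+t; return np.array([c['fx']*q[0]/q[2]+c['cx'],c['fy']*q[1]/q[2]+c['cy']])
def down(yaw): # tool x axis at yaw, z down
    c,s=np.cos(yaw),np.sin(yaw); return np.array([[c,s,0],[s,-c,0],[0,0,-1.]])
E
python3 - <<'E'
from h import *
for nm,u,v,z in [("amm",167,193,.024),("mat",269,223,0.001),("c1",364,105,.006),("c2",405,104,.006),("c3",417,256,.006),("c4",376,259,.006),("red",378,236.5,.010),("tab",396,186,.06),("ptr",380,189,.0115)]:
    print(nm,ray("top",u,v,z).round(4))
for nm,u,v,z in [("amm",282,323,.024),("mat",329,248,.001),("red",350,177.5,.01)]: print('side',nm,ray("side",u,v,z).round(4))
im=cv2.imread("pics/top0.png")
cv2.imwrite("pics/t1.png",cv2.resize(im[90:270,350:430],None,fx=3.3*1,fy=3.3,interpolation=cv2.INTER_CUBIC))
cv2.imwrite("pics/t2.png",cv2.resize(im[160:265,135:315],None,fx=4,fy=4,interpolation=cv2.INTER_CUBIC))
E
```

```text
amm [0.6003 0.2771 0.024 ]
mat [0.5302 0.0445 0.001 ]
c1 [ 0.8144 -0.1849  0.006 ]
c2 [ 0.8163 -0.2848  0.006 ]
c3 [ 0.4499 -0.3002  0.006 ]
c4 [ 0.444  -0.2045  0.006 ]
red [ 0.4959 -0.21    0.01  ]
tab [ 0.6067 -0.2456  0.06  ]
ptr [ 0.6072 -0.2174  0.0115]
side amm [0.6028 0.281  0.024 ]
side mat [0.5312 0.0498 0.001 ]
side red [ 0.4989 -0.203   0.01  ]
```

View pics/t1.png

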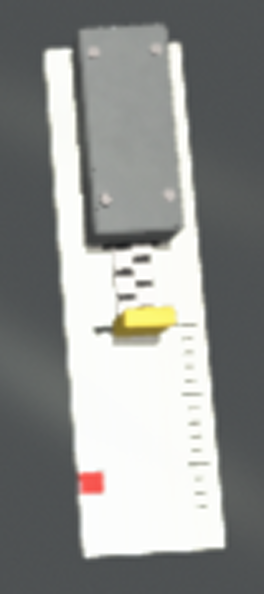

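View pics/t2.png

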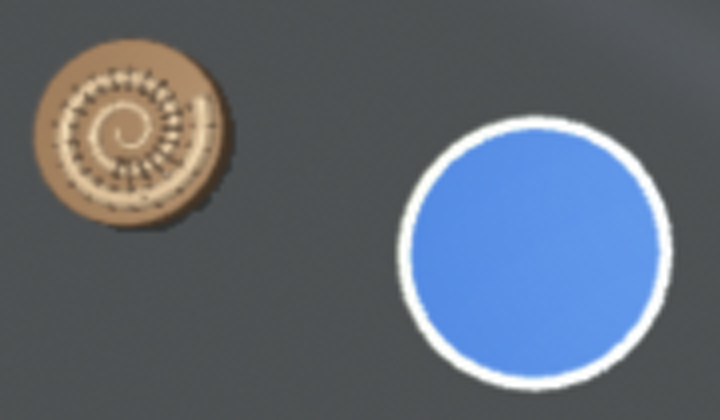

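```bash
cat >> h.py <<'E'
A=np.array([.6015,.279]); M=np.array([.5307,.047]); d=(M-A)/np.linalg.norm(M-A)
yawp=np.arctan2(d[1],d[0])
E
python3 - <<'E'
from h import *
P=A-d*.068
best=None
for y in (yawp,yawp+np.pi):
    q=inverse_kinematics([*P,.15],down(y)); q2=inverse_kinematics([*(M-d*.037),.023],down(y))
    print(y,q,q2)
    if q is not None and q2 is not None and (best is None or abs(q[5])<abs(best[1][5])): best=(y,q)
y=best[0]
reach([*P,.15],down(y))
servo_line([*P,.024],velocity=.15)
im=get_image("top"); cv2.imwrite("pics/t3.png",im[:,:,::-1]); s=read_state(); print(y,s['t'],s['tool_pos'],s['force'])
E
```

```text
-1.8669916737069565 [ 3.49033392e-01  6.03020389e-01  1.21348342e+00 -4.44089210e-16
  1.32508884e+00 -2.49636391e+00] [-5.27032834e-02  4.87183369e-01  1.78588925e+00 -4.44089210e-16
  8.68520031e-01 -2.89810059e+00]
1.2746009798828366 [ 3.49033392e-01  6.03020389e-01  1.21348342e+00 -4.44089210e-16
  1.32508884e+00  6.45228739e-01] [-5.27032834e-02  4.87183369e-01  1.78588925e+00 -4.44089210e-16
  8.68520031e-01  2.43492064e-01]
1.2746009798828366 4.3833 [0.62233636 0.34438566 0.02548744] [ 0.73837309 -0.14945138  0.32560874]
```

View pics/t3.png

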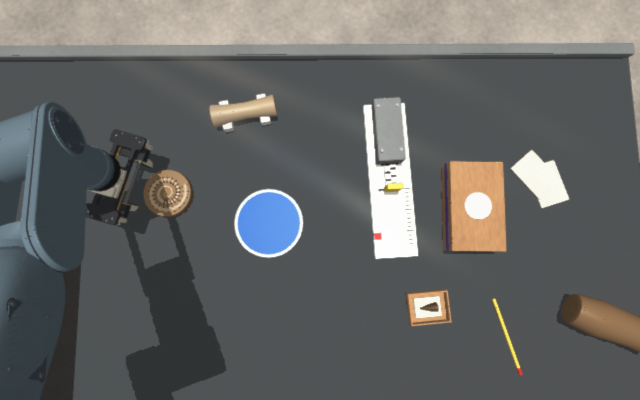

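The gripper sits just behind the ammonite, with its fingers either side of the push axis and the disc untouched at (167,193). Next I push.

Run:
```python
from h import *
y=yawp+np.pi
E=M-d*.037
servo_line([*(E-d*.03),.023],velocity=.09)
s=read_state(); print(s['t'],s['tool_pos'],s['force'])
servo_line([*E,.023],velocity=.04)
s=read_state(); print(s['t'],s['tool_pos'],s['force'])
wait(.2)
im=get_image("top"); cv2.imwrite("pics/t4.png",im[:,:,::-1])
im=get_image("side"); cv2.imwrite("pics/s4.png",im[:,:,::-1])
```

```text
7.2417 [0.55061193 0.11089432 0.02346064] [1.15655207 5.68027211 4.19627633]
8.1417 [0.54163133 0.08193744 0.02339922] [1.39618486 3.55991374 5.564847  ]
```

View pics/t4.png

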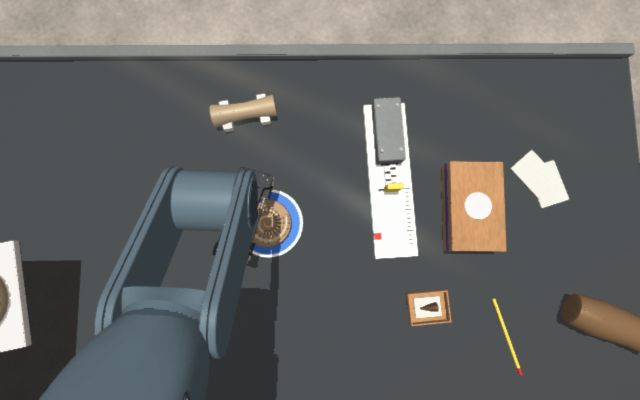

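View pics/s4.png

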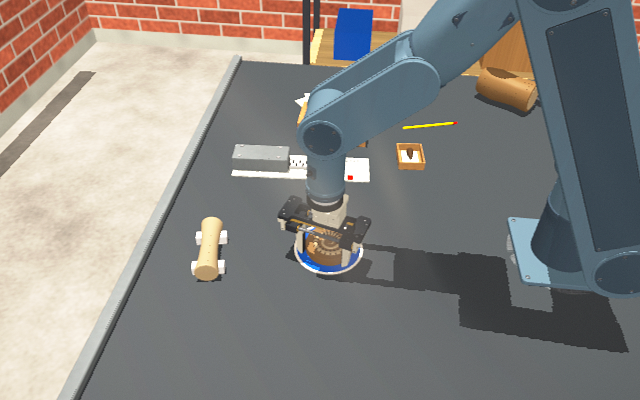

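The disc looks centred in the mat's rim. I'll retreat clear of it, then check again.

Run:
```python
from h import *
E=M-d*.037
servo_line([*(E-d*.05),.023],velocity=.12)
servo_line([*(E-d*.05),.17],velocity=.25)
ya=.0477+np.pi/2
for y in (ya,ya-np.pi):
    print(y,inverse_kinematics([.6063,-.245,.16],down(y)))
ux=np.array([np.cos(.0477),np.sin(.0477)])
q=[(abs(inverse_kinematics([.6063,-.245,.16],down(y))[5]),y) for y in (ya,ya-np.pi)]
y=min(q)[1]
reach([.6063,-.245,.16],down(y)); gripper_to(.050)
s=read_state(); print(y,s['t'],s['tool_pos'],s['finger_gap'])
im=get_image("top"); cv2.imwrite("pics/t5.png",im[:,:,::-1])
im=get_image("side"); cv2.imwrite("pics/s5.png",im[:,:,::-1])
```

```text
1.6184963267948966 [-5.54286018e-01  4.96583586e-01  1.36990540e+00 -4.44089210e-16
  1.27510367e+00 -6.01986018e-01]
-1.5230963267948965 [-5.54286018e-01  4.96583586e-01  1.36990540e+00 -4.44089210e-16
  1.27510367e+00  2.53960664e+00]
1.6184963267948966 12.0167 [ 0.6062554  -0.24507451  0.15996835] 0.049858796581227084
```

View pics/t5.png

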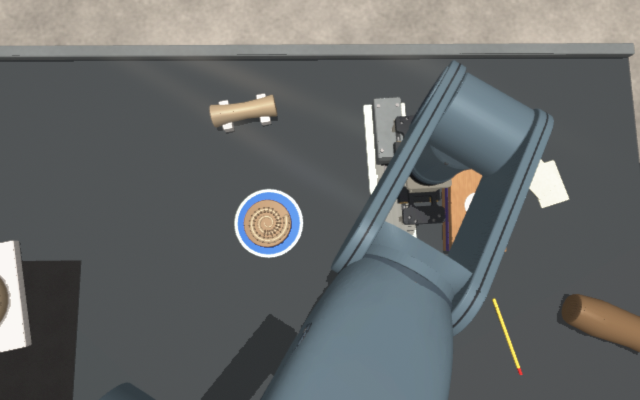

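View pics/s5.png

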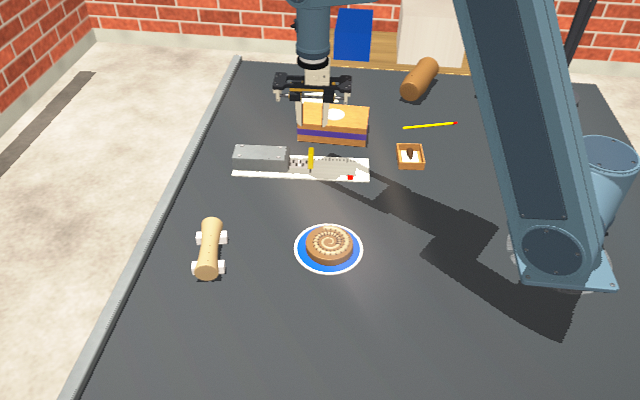

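The ammonite is centred on the mat (267,223 against 269,223 in the top view, so within about 5 mm). The fingers straddle the tab's line in the side view, at (312,115) above the tab at (311,158). I'll descend next.

Run:
```python
from h import *
servo_line([.6063,-.245,.043],velocity=.12)
s=read_state(); print(s['t'],s['tool_pos'],s['finger_gap'],s['force'])
im=get_image("side"); cv2.imwrite("pics/s6.png",cv2.resize(im[90:210,210:410,::-1],None,fx=4,fy=4,interpolation=cv2.INTER_CUBIC))
```

```text
13.2417 [ 0.60692515 -0.24539526  0.04393762] 0.05042562743308237 [ 0.3367989  -0.07303525  0.05872902]
```

View pics/s6.png

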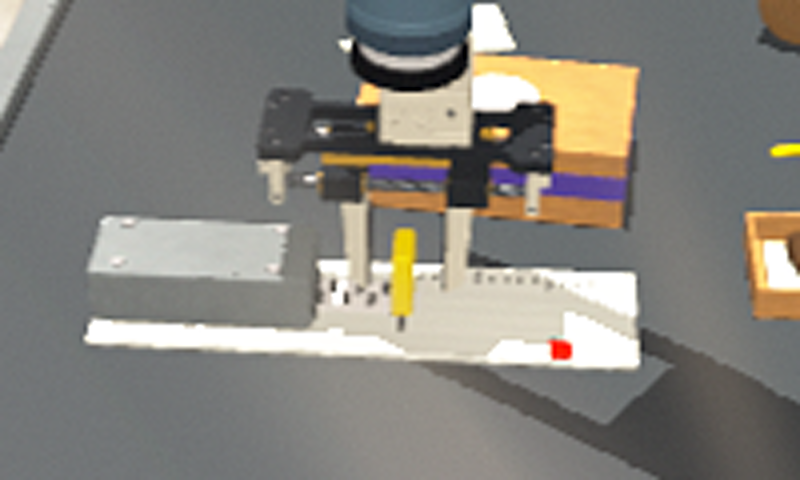

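The tab (402,270 in the crop) sits midway between the fingers (358 and 457). I'll close on it, then pull most of the way.

Run:
```python
from h import *
gripper_to(.0)
s=read_state(); print(s['t'],s['tool_pos'],s['finger_gap'],s['force'])
p=np.array(s['tool_pos']); u=np.array([np.cos(.0477),np.sin(.0477),0])
tgt=p-u*.104; tgt[2]=p[2]
servo_line(tgt,velocity=.06); wait(.3)
s=read_state(); print(s['t'],s['tool_pos'],s['finger_gap'],s['force'],np.dot(p-s['tool_pos'],u))
im=get_image("side"); cv2.imwrite("pics/s7.png",cv2.resize(im[110:210,220:380,::-1],None,fx=5,fy=5,interpolation=cv2.INTER_CUBIC))
im=get_image("top"); cv2.imwrite("pics/t7.png",im[:,:,::-1])
```

```text
13.9583 [ 0.60719074 -0.24498964  0.04315791] 0.013620439671230338 [ 4.58538075  0.81907429 -1.65218245]
16.125 [ 0.50432649 -0.25049118  0.04314627] 0.014177388559376702 [ 8.47560977 -0.46827852 -5.39073759] 0.10300957218402879
```

View pics/s7.png

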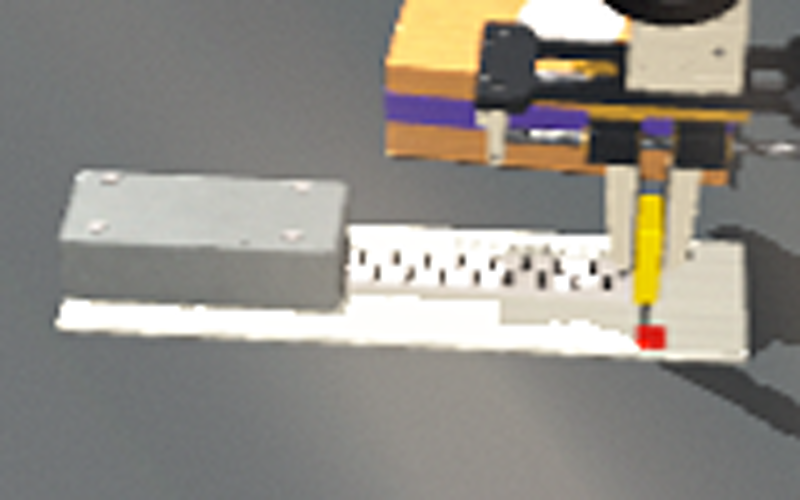

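View pics/t7.png

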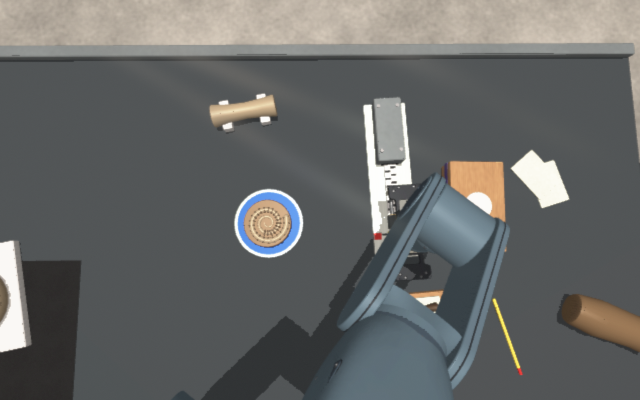

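The pointer at crop (645,318) ends beside the red block (637–666, 337), a little on the housing side of its middle. I'll quantify the offset from both views.

Run:
```python
from h import *
im=get_image("side"); cv2.imwrite("pics/s8.png",cv2.resize(im[150:190,325:375,::-1],None,fx=14,fy=14,interpolation=cv2.INTER_CUBIC))
im=get_image("top"); cv2.imwrite("pics/t8.png",cv2.resize(im[215:255,360:410,::-1],None,fx=14,fy=14,interpolation=cv2.INTER_CUBIC))
```

```text
(no output)
```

View pics/s8.png

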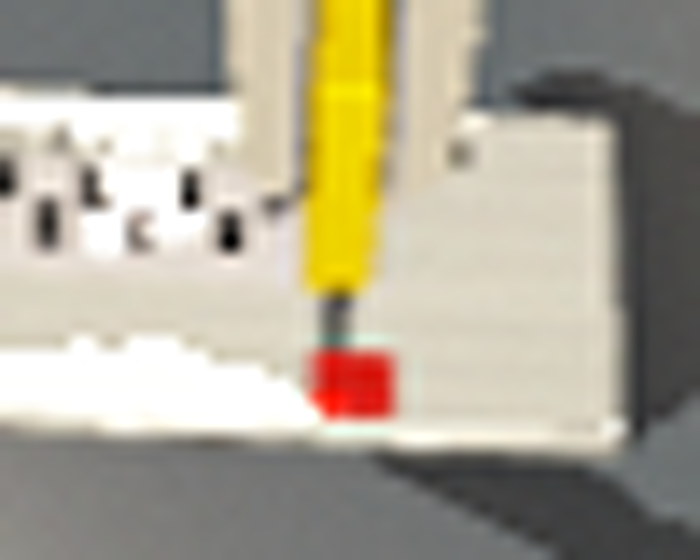

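View pics/t8.png

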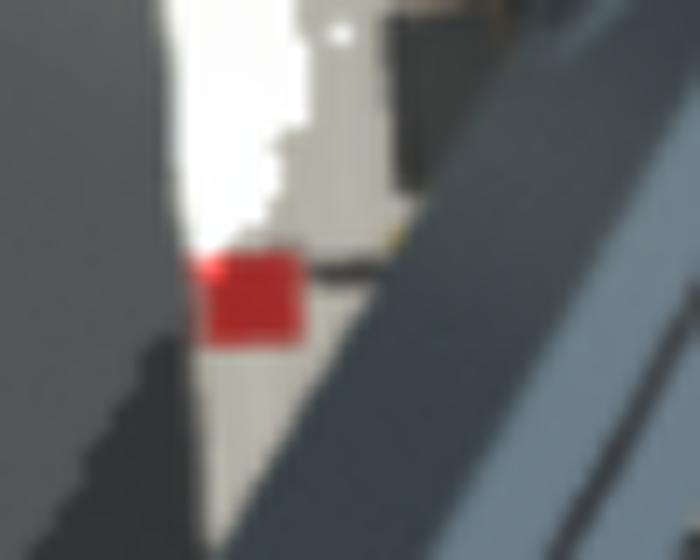

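The pointer is inside the block's span but about 4 mm short of its middle (top view: row 271 against a block of 252–347). I'll pull 4 mm further.

Run:
```python
from h import *
s=read_state(); p=np.array(s['tool_pos']); u=np.array([np.cos(.0477),np.sin(.0477),0])
servo_line(p-u*.0047,velocity=.02); wait(.6)
s=read_state(); print(s['t'],s['finger_gap'],s['force'],np.dot(p-s['tool_pos'],u),np.abs(s['qvel']).max())
im=get_image("side"); cv2.imwrite("pics/s9.png",cv2.resize(im[150:190,325:375,::-1],None,fx=14,fy=14,interpolation=cv2.INTER_CUBIC))
im=get_image("top"); cv2.imwrite("pics/t9.png",cv2.resize(im[215:255,360:410,::-1],None,fx=14,fy=14,interpolation=cv2.INTER_CUBIC))
cv2.imwrite("pics/t9f.png",im[:,:,::-1])
```

```text
17.2667 0.014029543440166374 [ 8.18305202  0.44573762 -5.27063696] 0.0037572369949551362 0.00290523407505381
```

View pics/s9.png

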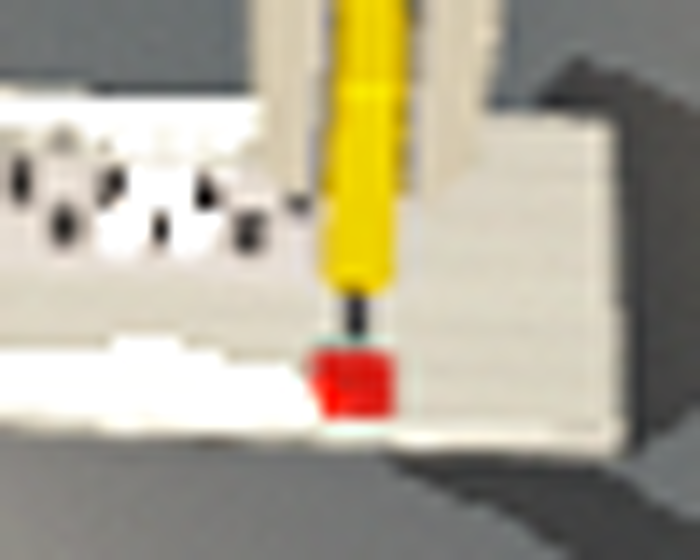

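View pics/t9.png

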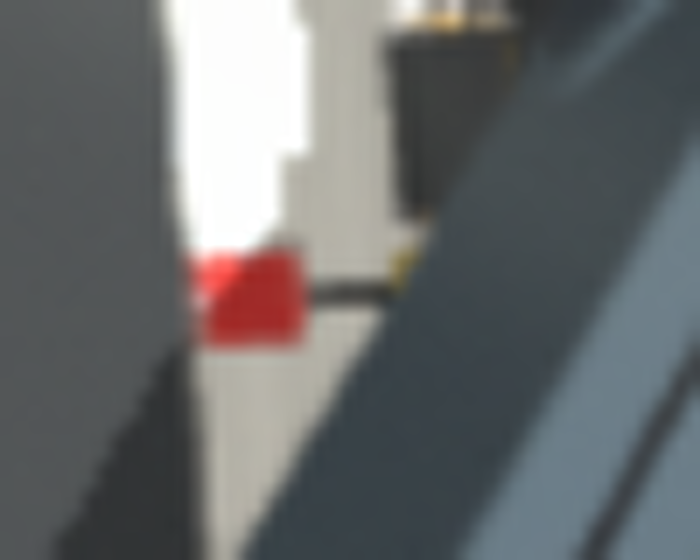

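View pics/t9f.png

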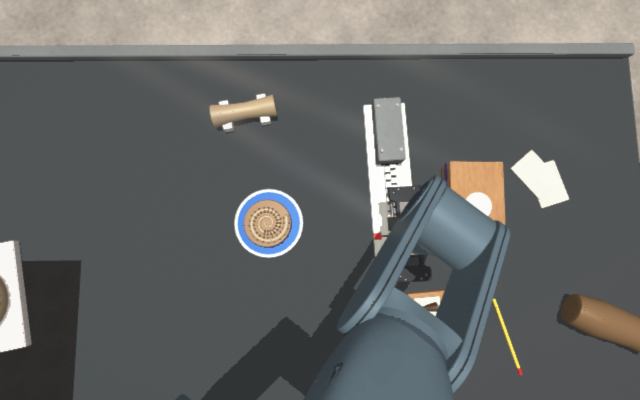

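The pointer is now at the block's middle in both views: side column 355 against a middle of 354, top row 295 against 299. The ammonite is still central on the mat, and everything is at rest, so I'm handing in.

Run:
```python
from h import *
s=read_state(); print(s['t'],s['finger_gap'],s['force'])
print(sign_off())
```

```text
17.3667 0.013981491341775494 [ 8.70565294  1.51215826 -5.47332425]
the job is handed in; nothing more can be done
None
```

I pushed the ammonite onto the photo mat with the open fingers, keeping it flat on the bench. I then gripped the yellow tab, pulled the bar out about 107 mm, and handed the job in at 17.4 s with the gripper still holding it. The hand-in gives no verdict, so the checks below are from my own measurements.

- **Ammonite:** it lies within about 5 mm of the mat's centre in the top view, against the 26 mm allowed.
- **Pointer:** it is within about 1 mm of the middle of the red mark in both cameras. The first pull stopped about 4 mm short of the middle, so I pulled slightly further to correct it.
- **Grip:** the fingers are closed on the 14 mm tab (the gap reads 14.0 mm) and carry a pull of about 8.7 N. The arm was at rest.
- **Bystanders:** the bone, glove box and tray stand where they were as far as the last top view shows. The arm partly hides the box and the tray in it.

No check failed. The two cameras differed by 2 to 8 mm on absolute positions, which is well inside the ammonite's tolerance. I judged the final pointer position from its offset to the mark within each picture, so that difference does not affect it.

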